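# Put the blue paint pot away in the touch-latch paint box

### The arm

A 6-joint arm with a two-finger parallel gripper is mounted at the origin on the work surface. World frame = base frame: x ahead of the robot, y to its left, z up, the work surface at z = 0. Lengths are in m, angles in rad, forces in N, time in s.
With the tool pointing down it reaches from about 0.25 to 0.775 m from the base axis. Payload 4 kg.
Tool frame: the origin (TCP) lies at the very end of the fingers, on their centre line; the grasp point (between the pads) lies 19 mm behind it; z points along the fingers, y is the line along which they close (so a half turn about z gives the same grasp; the last joint's range is limited). The gripper opens to 94 mm and grips with 3 to 60 N. Pads are 16 mm wide; open, the fingers measure 119 mm over their backs; the gripper's body (75 mm by 177 mm) begins 78 mm behind the grasp point.
Start: joints at [1.192, 0.087, 1.371, -0, 1.684, -0.103], TCP at [0.15, 0.529, 0.206] pointing down, gripper open.
Joint ranges: [-3.1, 3.1], [-0.76, 2.03], [0.27, 2.55], [-1.08, 4.22], [0.17, 2.65], [-2.57, 2.57]. Speed limits (rad/s): [2.79, 2.79, 3.14, 3.14, 3.14, 3.14].

### API

Orientations are given as a rotation vector (axis times angle).
In Python, from workcell import env gives the robot as it stands. Calls block until the motion is done:
- env.move_ptp(position, orientation): joint-space move of the TCP to a pose.
- env.line_to(position, v=0.15, rotation=None, threshold=None): straight line of the TCP; rotation=None keeps the orientation; v is the mean speed in m/s. With threshold (N) it stops when the force on the tool has changed by that much, and returns True; else False.
- env.goto_joints(angles): joint-space move.
- env.ungrasp() and env.clamp(): open the fingers fully, or close them until they stop; the grip force is fixed at half the most.
- env.dwell(seconds).
- env.solve_ik(position, orientation): joint angles nearest the present ones, or None.
- env.read_state(): the state.
- env.read_camera(name): name is "side" or "top"; returns a dict with "image" (400x640x3 uint8, blue, green, red), "fov_y" (degrees; the focal length in pixels is half the picture's height over the tangent of half this angle, whatever the lens; pixels are square), "cx", "cy" (the principal point, pixels), "R" (3x3) and "t" (3): a world point X has camera coordinates R X + t. Camera axes: x right, y down, z forward; pixel columns grow to the right and rows downward; lengths in m; the calibration is good to about 2 mm. A picture is of the moment at which its call begins. There is no depth.
A pose or a line that the arm cannot do raises env.MotionError and nothing moves.
- env.job_done(): hands the job in; it is judged then, once.
The state is a dict: "clock": time; "joints": joint angles; "dq": joint speeds; "joint_torque": joint torques, N m; "eef_pos": TCP position; "ee_rot": TCP orientation; "ft_force": force on the tool from outside, world axes, zero at the start; "torque": the same for the moment, N m; "width": opening from 0.0 (shut) to 1.0 (fully open); "gripper_force": force on a finger pad.
Only numpy, scipy, OpenCV 4.12 (cv2) and the standard library are available. Lean on these libraries where they do the work, as an engineer would, in place of code of your own. Each camera call takes 0.05 s, during which the arm holds its last target. There are 200 camera calls.

### The job

Press the white lid of the plywood paint box once to free it and let it spring open, stand the blue paint pot upright inside, then push the lid down until it latches and stays shut. Press the lid gently, by feel (never with more than 14 N), and leave the yellow pot, the red pot and the palette where they are.

Things in the scene. Friction and masses are not known exactly. Their poses are not given: they have to be found in the camera images.
- box: Fixed open-topped plywood box, 180 mm deep (x), 220 mm wide (y), 90 mm high; walls and floor 6 mm thick, front wall (-x) 76 mm high. It stands on levelling feet, its underside 6 to 20 mm above the table. Origin: centre of its underside; its x points to the back (hinge side), z up.
- box_floor (a point): Centre of the clear floor inside the box, on the floor's upper face, 6 mm above the box's underside and 17.5 mm behind the box's centre; axes as the box's. The clear floor is 125 mm along x and 200 mm along y.
- latch (a point): Top centre, 63 mm above the box's underside, of the fixed grey latch housing inside the box against the front wall: 34 mm deep (x), 50 mm wide (y). Beside it, 45 mm towards +y, stands a black spring plunger 12 mm across.
- lid (a joint): Lid angle, rad: 0 latched shut and level, 1.60 fully open, upright. Push-push latch: press the orange dot below 0 past the trip point and let go, and the lid swings open by a damped spring in 2 to 5 s. To relatch, swing it to 0, press below 0 past the trip point and let go: it returns to 0 and stays. A lesser press does nothing. Swinging an open lid shut takes 1 to 4 N.
- lid_press (a point): Centre of the orange dot, 28 mm across, on the white lid's upper face, where to press: 135 mm from the hinge line, half-way across. The trip point lies 5 to 15 mm down, each time elsewhere and unseen; 1 to 3 mm past it is a hard stop. The push grows slowly from 3 N to 4 to 6 N at the trip, then steeply at the stop: felt there with 8 to 9 N, it has tripped.
- lid_hinge (a point): Middle of the lid's hinge line, fixed: 82 mm behind the box's centre, 85 mm above its underside; axes as the box's, the line runs along y. The white lid is 206 mm wide (y), 6 mm thick, 164 mm from hinge to front edge, and sinks between the walls when pressed; its upper face lies 3 mm above the hinge line when shut.
- pot_blue_center (a point): Centre of the blue paint pot, half-way up: upright, round, 46 mm in diameter, 56 mm high, white cap, 80 to 170 g, loose on the table; its bottom is 28 mm below this point. z up.
- pot_yellow_center (a point): Centre of the yellow paint pot (same size as the blue one), to be left alone.
- pot_red_center (a point): Centre of the red paint pot (same size as the blue one), to be left alone.
- palette: White round palette with paint spots, 150 mm in diameter, 10 mm high, lying loose on the table; origin at the centre of its underside. To be left alone.
Mind the look-alikes: they are no part of the job. Leave any black or pink look-alike of the part that bears pot_blue_center alone.

How it is judged:
By the outcome, as a careful person would: the job done as asked, in the order asked, and still so for the second after the job is handed in, with the robot touching nothing.
It also fails if it takes over 72 s, if anything falls off the work surface, if the arm or the gripper's body presses on something with over 40 N, if the wrist force passes 120 N, or if a joint passes its speed limit or range.

## Working session

There is one attempt and no reset: what is moved stays moved. The work goes in short steps, each a Python script; the robot and the scene stay as the last script left them, time stands still between calls to the robot, and variables do not carry over. Pictures are saved under pics/ and viewed, at most 10 in all, crops included, and the job is handed in when it is done.

```bash
mkdir -p pics; python3 - <<'E'
from workcell import env
import cv2
for n in("side","top"):
    c=env.read_camera(n); cv2.imwrite(f"pics/{n}0.png",c["image"]); print(n,c["fov_y"],c["cx"],c["cy"],c["R"],c["t"], c.keys())
s=env.read_state(); print(s)
E
```

```text
side 52.76876752925958 318.1447865228897 196.9921884393935 [[ 0.99977622 -0.01953976  0.00810559]
 [-0.00452543 -0.57184945 -0.8203461 ]
 [ 0.02066454  0.82012585 -0.57180991]] [-0.55560223  0.09143463  1.00303968] dict_keys(['image', 'fov_y', 'cx', 'cy', 'R', 't'])
top 48.27215591108666 323.0143585902818 195.05118902370023 [[ 0.02040698 -0.99976359  0.00750413]
 [-0.99072538 -0.02122986 -0.13421073]
 [ 0.13433832 -0.0046957  -0.9909244 ]] [0.01390876 0.59553081 1.20998841] dict_keys(['image', 'fov_y', 'cx', 'cy', 'R', 't'])
{'clock': 0.1, 'joints': array([ 1.19191988e+00,  8.78926507e-02,  1.37209682e+00,  6.35869077e-07,
        1.68359058e+00, -1.03137155e-01]), 'dq': array([-0.00056415, -0.00123437, -0.00387709, -0.00022928,  0.00050174,
       -0.00114809]), 'joint_torque': array([ 2.07583005e-03, -3.41252840e+01, -3.03300834e+01,  7.21187750e-02,
        3.04260955e-02, -7.31477326e-05]), 'eef_pos': array([0.14958347, 0.52875806, 0.2044181 ]), 'ee_rot': array([-4.31693824e-01, -3.11131027e+00,  3.03086843e-03]), 'ft_force': array([-0.57238797,  0.03779342,  0.77600102]), 'torque': array([-0.01068383,  0.00427491, -0.03927725]), 'gripper_force': 0.0, 'width': 1.0036211861894457}
```

View pics/side0.png

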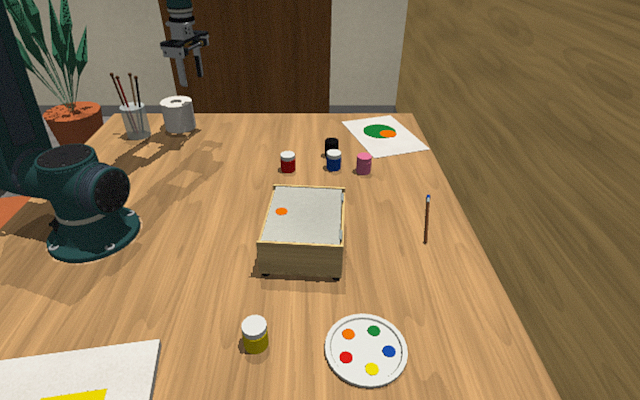

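View pics/top0.png

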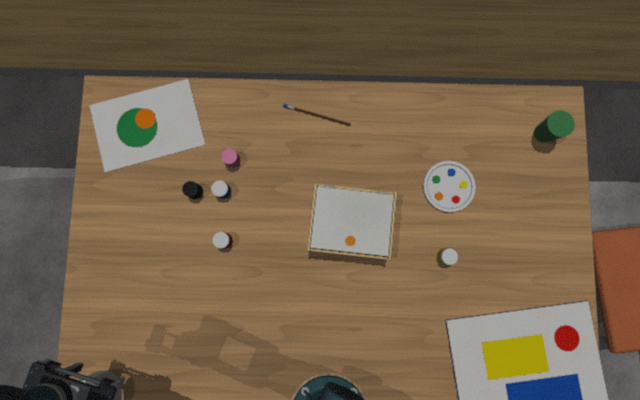

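Candidates for the pot: in the side view, blue with a white cap (334,160), black (331,147), pink (364,164) and red (288,162). In the top view these are blue (221,189), black (193,190), pink (230,157) and red (222,240). The blue one with the white cap fits the description. I'll confirm it in an enlarged crop.

```bash
python3 - <<'E'
import cv2,numpy as np
t=cv2.imread("pics/top0.png");s=cv2.imread("pics/side0.png")
r=lambda i,x,y,w,h,k:cv2.resize(i[y:y+h,x:x+w],None,fx=k,fy=k,interpolation=cv2.INTER_CUBIC)
o=np.zeros((600,800,3),np.uint8)
def put(a,x,y):
    h,w=a.shape[:2]; o[y:y+h,x:x+w]=a[:600-y,:800-x]
put(r(t,300,175,100,100,4),0,0)     # box top: x=300+u/4,y=175+v/4
put(r(t,180,145,64,60,6),404,0)     # pots top: x=180+(u-404)/6,y=145+v/6
put(r(s,270,130,110,50,4),0,400)    # side: 270+u/4, 130+(v-400)/4
put(r(s,250,180,105,105,2),450,380)   # side box: 250+(u-450)/2,180+(v-380)/2
cv2.imwrite("pics/crop1.png",o)
E
```

```text
(no output)
```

View pics/crop1.png

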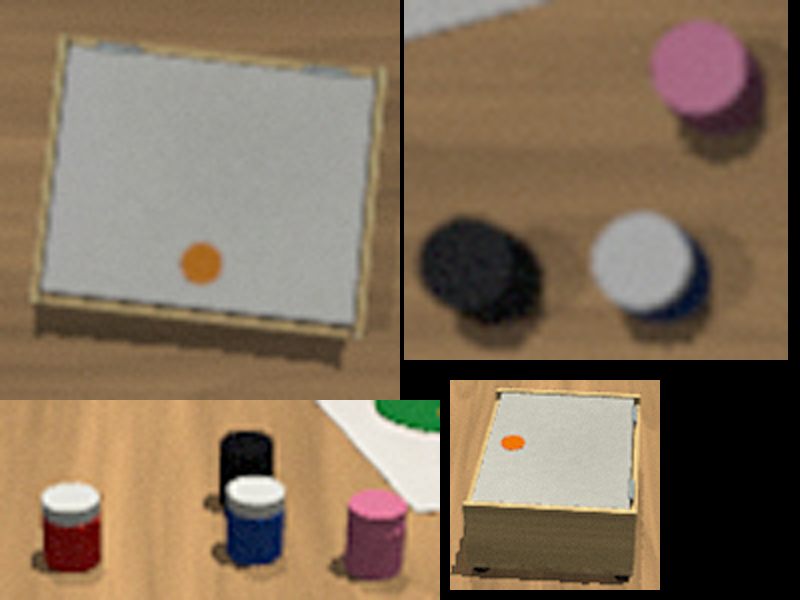

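The crop confirms blue: white cap and blue body, with its cap at top (219.8,188.3) and side (333.8,152.5). The orange dot is at top (350.2,240.8) and side (281.5,211). Next I triangulate.

```bash
cat >h.py <<'E'
from workcell import env
import cv2,numpy as np
from scipy.spatial.transform import Rotation as Ro
def ray(c,p):
    f=200/np.tan(np.radians(c["fov_y"]/2)); R=np.array(c["R"])
    return -R.T@c["t"], R.T@np.array([(p[0]-c["cx"])/f,(p[1]-c["cy"])/f,1])
def plane(c,p,z):
    o,d=ray(c,p); return o+d*(z-o[2])/d[2]
def tri(a,p,b,q):
    (o1,d1),(o2,d2)=ray(a,p),ray(b,q)
    k=np.linalg.lstsq(np.c_[d1,-d2],o2-o1,rcond=None)[0]
    x,y=o1+k[0]*d1,o2+k[1]*d2; return (x+y)/2,np.linalg.norm(x-y)
def down(yaw): # tool z down; tool x at heading yaw
    return (Ro.from_euler("z",yaw)*Ro.from_euler("x",np.pi)).as_rotvec()
E
python3 - <<'E'
from h import *
np.set_printoptions(precision=4,suppress=True)
T=env.read_camera("top");S=env.read_camera("side")
print("dot",tri(T,(349.9,240.4),S,(281.3,210.8)))
print("blue",tri(T,(219.5,188),S,(333.5,152.2)), plane(T,(219.5,188),.056),plane(S,(333.5,152.2),.056))
z=.09+.013
C=[plane(T,p,z) for p in((315.6,184.7),(395.6,192.2),(308.4,249.7),(389.6,257.9))]
for c in C:print(c)
print(np.mean(C,0),[np.linalg.norm(C[i]-C[j]) for i,j in((0,1),(2,3),(0,2),(1,3))])
for i,j in((2,0),(3,1)): d=C[j]-C[i]; print(np.arctan2(d[1],d[0]))
for i,j in((1,0),(3,2)): d=C[j]-C[i]; print(np.arctan2(-d[0],d[1]))
for n,p in(("red",(222,240)),("black",(191,189)),("pink",(230,157)),("yel",(449,257))):print(n,plane(T,p,.056))
print(Ro.from_rotvec(env.read_state()["ee_rot"]).as_matrix())
E
```

```text
dot (array([ 0.4692, -0.0462,  0.1027]), np.float64(0.0021909003767094965))
blue (array([0.6074, 0.3127, 0.0577]), np.float64(0.0023256998523139226)) [0.6065 0.3131 0.056 ] [0.6088 0.3162 0.056 ]
[0.614 0.047 0.103]
[ 0.5984 -0.1665  0.103 ]
[0.4416 0.0619 0.103 ]
[ 0.4247 -0.1506  0.103 ]
[ 0.5197 -0.052   0.103 ] [np.float64(0.2140798770258196), np.float64(0.21316899081805785), np.float64(0.17303761534566572), np.float64(0.17440933655904017)]
-0.08635214305970414
-0.09149539435373125
-0.07301740208089944
-0.07938484107008166
red [0.4636 0.2989 0.056 ]
black [0.602  0.3915 0.056 ]
pink [0.6946 0.2883 0.056 ]
yel [ 0.4303 -0.3196  0.056 ]
[[-0.9622  0.2723 -0.0005]
 [ 0.2723  0.9622 -0.0012]
 [ 0.0002 -0.0013 -1.    ]]
```

Measurements agree: dot z is 0.103, so the underside is at about 0.015, which is in range. The box centre is about (0.521,-0.051) with yaw -0.083, and the blue cap top at 0.057 fits. Now the first press.

```bash
cat >>h.py <<'E'
np.set_printoptions(precision=4,suppress=True)
YAW=-.083; BASE=.0147; C0=np.array([.521,-.051,BASE]); RB=Ro.from_euler("z",YAW)
box=lambda x,y,z:C0+RB.apply([x,y,z])
def st(m=""):
    s=env.read_state(); print(m,"t",round(s["clock"],2),"p",s["eef_pos"],"F",s["ft_force"],"w",round(s["width"],3))
    return s
def press(face):
    """felt press with closed fingers straight below, from just above the face"""
    p=env.read_state()["eef_pos"]; hit=env.line_to([p[0],p[1],face-.024],v=.01,threshold=8.3); st("press %s"%hit); return hit
E
python3 - <<'E'
from h import *
env.clamp(); st("closed")
d=box(-.053,0,.088); o=down(YAW+np.pi/2)
env.move_ptp(d+[0,0,.03],o); st("above")
env.line_to(d+[0,0,.006],v=.08); st("near")
if press(d[2]):
    p=env.read_state()["eef_pos"]
    env.line_to(p+[0,0,.06],v=.1); st("up")
    env.line_to(p+[-.05,.0,.16],v=.2)
    env.ungrasp(); st("end")
    cv2.imwrite("pics/s1.png",env.read_camera("side")["image"])
E
```

```text
closed t 1.62 p [0.1498 0.5292 0.2055] F [-0.6275  0.0128  0.1733] w 0.005
above t 3.98 p [ 0.4684 -0.0459  0.1328] F [-0.365  -0.4001  0.769 ] w 0.004
near t 4.42 p [ 0.4677 -0.0463  0.108 ] F [0.1402 0.4535 0.6429] w 0.006
press True t 6.4 p [ 0.4684 -0.0466  0.0883] F [-0.6216  0.7746  6.402 ] w 0.001
up t 7.16 p [ 0.4679 -0.0465  0.1474] F [ 0.4725 -0.0166 -0.4698] w 0.008
end t 9.32 p [ 0.4184 -0.0466  0.2482] F [ 0.3122 -0.0121  0.4477] w 1.0
```

View pics/s1.png

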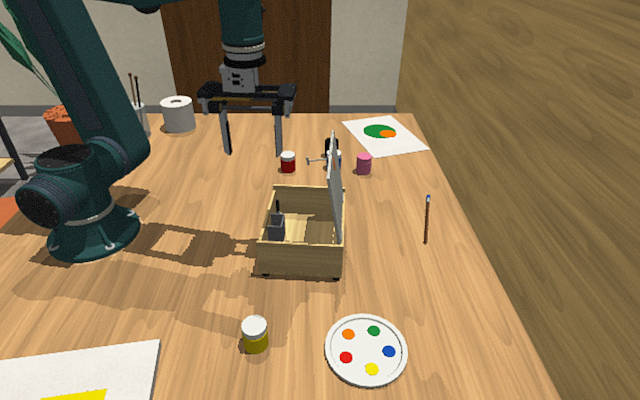

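The lid stands upright. Something sticks out in front of it at (307–325,160). I'll enlarge that, because the gripper's body must clear it.

```bash
python3 - <<'E'
from h import *
i=cv2.imread("pics/s1.png")[125:285,250:360]
a=cv2.resize(i,None,fx=3.7,fy=3.7,interpolation=cv2.INTER_CUBIC)
t=env.read_camera("top")["image"]; cv2.imwrite("pics/t1.png",t)
b=cv2.resize(t[170:270,295:400],None,fx=3.6,fy=3.6,interpolation=cv2.INTER_CUBIC)
o=np.zeros((592,800,3),np.uint8);o[:a.shape[0],:a.shape[1]]=a;o[:b.shape[0],415:415+b.shape[1]]=b;cv2.imwrite("pics/c2.png",o)
E
```

```text
(no output)
```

View pics/c2.png

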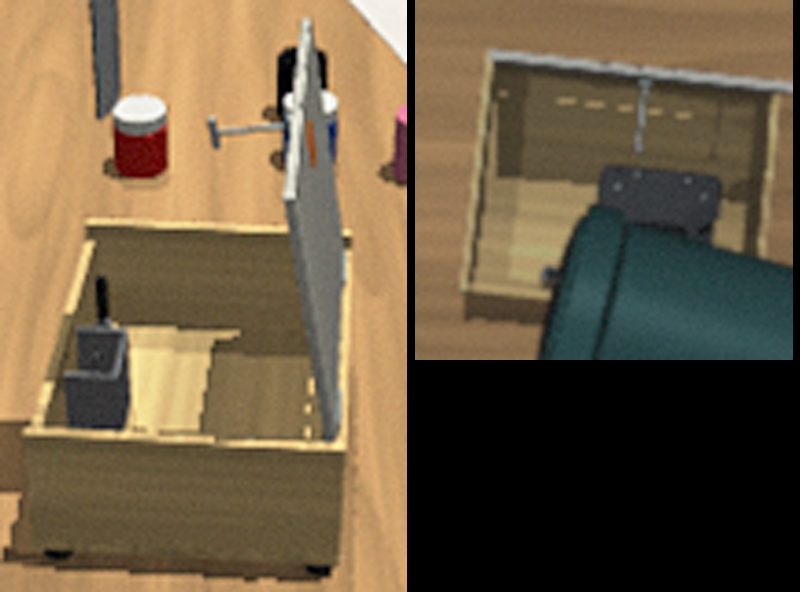

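```bash
python3 - <<'E'
from h import *
T=env.read_camera("top");S=env.read_camera("side")
p,e=tri(T,(356.6,211.3),S,(306.9,160.3)); print("striker tip",p,e,"box",RB.inv().apply(p-C0))
o=down(np.radians(130)); b=np.array([.6075,.3145,0])
env.move_ptp([.48,.2,.22],o)
env.move_ptp(b+[0,0,.12],o); st("above pot")
env.line_to(b+[0,0,.034-.019],v=.12); env.clamp(); s=st("grip"); print(s["gripper_force"])
env.line_to(b+[0,0,.16],v=.15); s=st("lift"); print(s["gripper_force"])
g=box(-.015,-.033,0)
for z in(.2,.036):
    for y in(YAW,YAW+np.pi): print(z,y,env.solve_ik([g[0],g[1],z],down(y)))
cv2.imwrite("pics/s2.png",env.read_camera("side")["image"][60:260,180:440].repeat(2,0).repeat(2,1))
E
```

```text
striker tip [ 0.5305 -0.0522  0.2378] 0.0021050571121028028 box [ 0.0096 -0.0004  0.2231]
above pot t 11.32 p [0.6079 0.3132 0.1212] F [-1.323   0.7646  0.1551] w 1.004
grip t 13.16 p [0.6075 0.3145 0.015 ] F [ 0.8048 -0.112  -0.1471] w 0.484
29.999922561692074
lift t 14.28 p [0.6068 0.3142 0.1583] F [-0.0578  0.3352 -0.8079] w 0.481
29.999738795449957
0.2 -0.083 [-0.2739 -0.0009  1.473   0.      1.6695  1.3799]
0.2 3.058592653589793 [-0.2739 -0.0009  1.473   0.      1.6695 -1.7617]
0.036 -0.083 [-0.2739  0.0973  1.7053  0.      1.339   1.3799]
0.036 3.058592653589793 [-0.2739  0.0973  1.7053  0.      1.339  -1.7617]
```

View pics/s2.png

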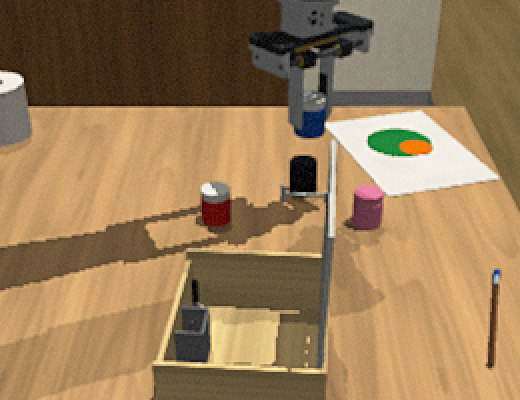

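The grasp held: the blue pot is in the fingers at (310,120) in the enlarged crop, and its width reading of 0.48 matches 46 mm. The lid is now fully upright and was still swinging in the earlier picture. The striker tip is at about crop (284,192), which puts it near box x = +0.04. I'll place the pot at box x = -0.015, y = -0.033, so the gripper's body (back edge at +0.022) clears it.

```bash
python3 - <<'E'
from h import *
S=env.read_camera("side")
o_,d_=ray(S,(321.5,156)); n=RB.apply([0,1,0]); k=((C0-o_)@n)/(d_@n); print("striker",RB.inv().apply(o_+k*d_-C0))
o=down(YAW+np.pi); g=box(-.015,-.033,0)
env.move_ptp([.44,.2,.2],o)
env.line_to([g[0],g[1],.17],v=.2); st("over")
env.line_to([g[0],g[1],.05],v=.12); st("in")
h=env.line_to([g[0],g[1],.030],v=.02,threshold=3); s=st("floor %s"%h)
env.ungrasp(); st("open")
env.line_to([g[0],g[1],.19],v=.15)
env.line_to([.43,g[1],.25],v=.25); st("out")
a=cv2.resize(env.read_camera("top")["image"][165:275,295:405],None,fx=3.6,fy=3.6,interpolation=cv2.INTER_CUBIC)
b=cv2.resize(env.read_camera("side")["image"][125:285,250:360],None,fx=3.6,fy=3.6,interpolation=cv2.INTER_CUBIC)
o=np.zeros((580,800,3),np.uint8);o[:576,:396]=b[:576];o[:396,402:798]=a;cv2.imwrite("pics/c3.png",o)
E
```

```text
striker [ 0.0387 -0.      0.2341]
over t 16.83 p [ 0.5033 -0.0819  0.1702] F [ 0.1057 -0.2148 -1.5051] w 0.482
in t 17.98 p [ 0.5041 -0.0828  0.051 ] F [ 0.5624 -1.3259 -1.9196] w 0.478
floor True t 18.76 p [ 0.5031 -0.0826  0.0335] F [-0.4622  0.326   4.4492] w 0.478
open t 19.64 p [ 0.502  -0.0823  0.0323] F [-0.3671 -0.0877 -0.11  ] w 0.998
out t 21.37 p [ 0.4302 -0.0826  0.2493] F [ 0.1628 -0.1579 -0.32  ] w 1.0
```

View pics/c3.png

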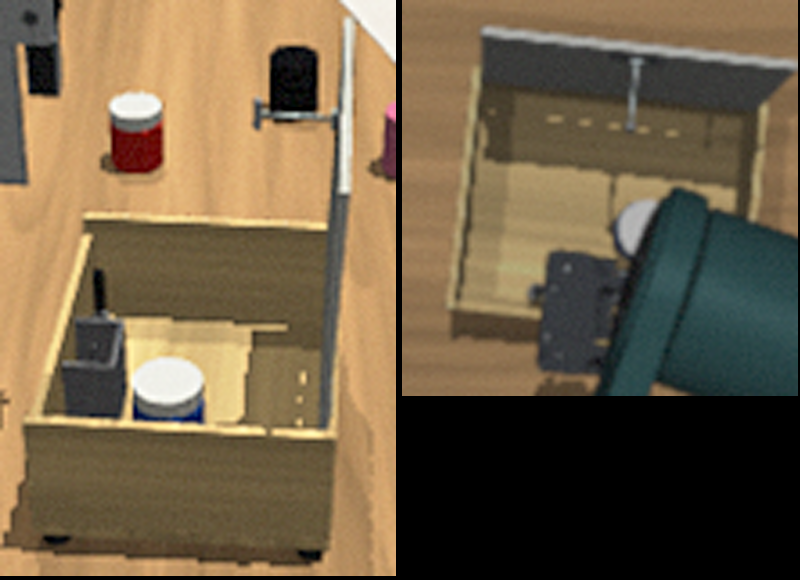

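The pot stands upright inside the box, at crop (168,390). It is clear of the latch housing and the striker. Next I close the lid along its arc from behind.

```bash
cat >close.py <<'E'
from h import *
H=np.array([.082,0,.085]); r=.135
def P(th,gap=0):
    return box(*(H+r*np.array([-np.cos(th),0,np.sin(th)])+(.003+gap)*np.array([np.sin(th),0,np.cos(th)])+[.008*np.sin(th),0,0]))
def arc(ths):
    for th in ths:
        if env.line_to(P(th),v=.07,threshold=8): st("STOP %.2f"%th); return False
    st("arc end"); return True
E
python3 - <<'E'
from close import *
o=down(YAW+np.pi); a=P(1.62,.02)
env.clamp()
b=box(-.05,0,0); b[2]=.31; c=a.copy(); c[2]=.31
print([env.solve_ik(q,o) is not None for q in(b,c,a)])
env.line_to(b,v=.25); env.line_to(c,v=.2); st("behind")
env.line_to(a,v=.12); st("down")
if arc(np.arange(1.6,.55,-.15)): arc(np.arange(.55,.05,-.15))
cv2.imwrite("pics/s4.png",env.read_camera("side")["image"][100:300,200:420].repeat(2,0).repeat(2,1))
E
```

```text
[True, True, True]
behind t 24.36 p [ 0.6395 -0.0612  0.3097] F [ 0.5958 -0.3818  0.8594] w 0.003
down t 25.15 p [ 0.6404 -0.0609  0.2347] F [-0.238   1.0465  0.5006] w 0.005
arc end t 28.75 p [ 0.4935 -0.0487  0.1727] F [0.5558 0.7308 0.4766] w 0.004
arc end t 30.33 p [ 0.4692 -0.0466  0.1154] F [-1.0063  1.0438  0.5691] w 0.006
```

View pics/s4.png

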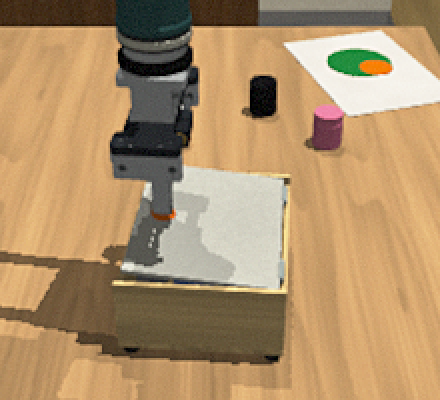

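The lid is almost shut with the finger on the dot, at crop (163,214). Now the latching press.

```bash
python3 - <<'E'
from h import *
p=env.read_state()["eef_pos"]; d=box(-.053,0,.088)
hit=env.line_to([d[0],d[1],.104],v=.04,threshold=8); s=st("zero %s"%hit)
f=np.mean([(env.dwell(.02),env.read_state()["ft_force"][2])[1] for _ in range(8)]); print("Fz",f)
hit=env.line_to([d[0],d[1],.080],v=.008,threshold=8.6-max(f,0)); st("press %s"%hit)
if hit:
    q=env.read_state()["eef_pos"]
    env.line_to(q+[0,0,.06],v=.05); st("up")
    env.line_to([.40,-.05,.25],v=.2); env.dwell(1.5); st("clear")
    a=env.read_camera("top")["image"][140:290,170:490]; b=env.read_camera("side")["image"][120:300,200:420]
    cv2.imwrite("pics/s5.png",b.repeat(3,0).repeat(3,1))
    cv2.imwrite("pics/t5.png",a.repeat(2,0).repeat(2,1))
E
```

```text
zero False t 30.84 p [ 0.4684 -0.0467  0.104 ] F [ 1.0244 -1.0812  2.5304] w -0.002
Fz 1.5948551286856838
press True t 32.79 p [ 0.4686 -0.0467  0.0899] F [-1.0507  0.2164  7.0053] w 0.006
up t 34.14 p [ 0.4683 -0.0466  0.1495] F [ 0.4305  0.1542 -0.3994] w 0.007
clear t 36.4 p [ 0.4  -0.05  0.25] F [-0.5327  0.5013  0.3967] w 0.001
```

View pics/s5.png

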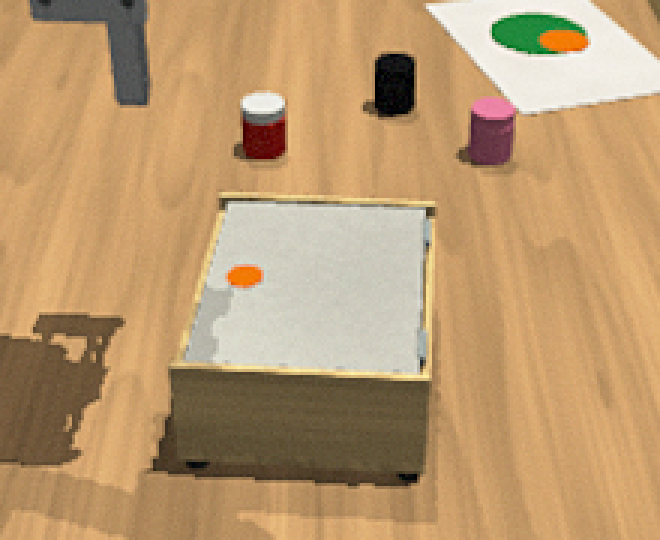

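The lid is shut and level, with the dot at full-picture (281.7,212), matching its starting position (281.5,211). The other pots haven't moved. I'm handing the job in.

```bash
python3 -c "
from workcell import env
print(env.job_done())"
```

```text
the job is handed in; nothing more can be done
None
```

I handed the job in at about 36 s: one press freed the lid, the blue pot stands upright inside the box, and the lid looked shut and level 1.5 s after I let go; the felt-press thresholds were set below 9 N.

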